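# Find the stamped slide carrier and push it to the reading line

## Task

Without gripping or lifting anything, hook the fingers behind the handle of the carrier on the robot's left and pull it towards the robot until the carrier is tipped about 65 degrees onto its near bottom edge, pause there a moment to show its underside, and let it down gently; then do the same with the right one. One of the two has a red stamp underneath: push that one, flat on the bench, away from the robot until its far edge is over the yellow tape and square with it. Leave the plain carrier standing about where it was, let neither topple, and do not disturb the other things.

Things in the scene. Friction and masses are not known exactly. Their poses are not given: they have to be found in the camera images.
- carrier_a: white slide carrier: open tray 120 mm (its x) by 130 mm (y), walls 40 mm high, tall steel hoop handle across its middle, 0.4 to 0.65 kg, both alike from above. Origin: centre of its underside; z up, +x away from the robot. Stands left or right at random. This one bears the red stamp underneath.
- carrier_b: white slide carrier: open tray 120 mm (its x) by 130 mm (y), walls 40 mm high, tall steel hoop handle across its middle, 0.4 to 0.65 kg, both alike from above. Origin: centre of its underside; z up, +x away from the robot. Stands left or right at random. This one is plain white underneath.
- stamp (a point): centre of the red stamp (a red patch with a thin white stripe, 104 mm along y, 38 mm across) on the sloping far part of the underside of carrier_a; hidden while the carrier stands flat, seen from beyond the bench (the scene camera) once it is tipped up
- tape: straight strip of yellow tape stuck flat on the bench (no height), 60 mm wide (its x), 720 mm long (its y), beyond both carriers; origin at its centre, x across the strip and away from the robot
- slide_box: bystander: red box of slides 85 x 35 x 30 mm (x, y, z), standing loose between the two carriers; origin at the centre of its underside
- oil: bystander: small amber bottle, 38 mm across, 75 mm tall, loose, left of the left carrier; origin at the centre of its underside
- jar: bystander: clear jar with a blue cap, 54 mm across, 60 mm tall, loose, right of the right carrier; origin at the centre of its underside
- carrier_a_near (a point): middle of the bottom edge of carrier_a on its robot side (its -x), the edge it tips about. Its centre of mass is low: it balances at about 78 degrees of tilt; let go before that, it falls back flat
- carrier_a_far (a point): middle of the bottom edge of carrier_a on its far side (its +x): the underside is flat from the near edge for 80 mm, then slopes up at 30 degrees, so this edge is 23 mm above the bench and 60 mm ahead of the origin; the wall above it goes up to 40 mm
- carrier_a_bar (a point): middle of the handle bar of carrier_a: straight 8 mm rod along its y, axis 130 mm above the underside and over its centre, between two posts at y = +-62 mm, open below down to the tray. Pulling it level towards the robot with 2 to 3 N tips the carrier about its near bottom edge without sliding
- carrier_b_near (a point): middle of the bottom edge of carrier_b on its robot side (its -x), the edge it tips about. Its centre of mass is low: it balances at about 78 degrees of tilt; let go before that, it falls back flat
- carrier_b_far (a point): middle of the bottom edge of carrier_b on its far side (its +x): the underside is flat from the near edge for 80 mm, then slopes up at 30 degrees, so this edge is 23 mm above the bench and 60 mm ahead of the origin; the wall above it goes up to 40 mm
- carrier_b_bar (a point): middle of the handle bar of carrier_b: straight 8 mm rod along its y, axis 130 mm above the underside and over its centre, between two posts at y = +-62 mm, open below down to the tray. Pulling it level towards the robot with 2 to 3 N tips the carrier about its near bottom edge without sliding

How it is judged:
On the way, in this order (a step that is already met when the one before it is completed fails the run):
1. the left carrier is tipped up on its near edge by more than 57 degrees, for 0.3 s (((world y of carrier_a above 0 m and (angle between carrier_a's own z axis and vertical above 1 rad and height (world z) of carrier_a_near below 0.015 m and height (world z) of carrier_a_far above 0.08 m) and (angle between carrier_b's own z axis and vertical below 0.06 rad and height (world z) of carrier_b below 0.006 m)) or (world y of carrier_b above 0 m and (angle between carrier_b's own z axis and vertical above 1 rad and height (world z) of carrier_b_near below 0.015 m and height (world z) of carrier_b_far above 0.08 m) and (angle between carrier_a's own z axis and vertical below 0.06 rad and height (world z) of carrier_a below 0.006 m)))), for 0.3 s.
2. the left carrier stands flat again and the right carrier is tipped up on its near edge by more than 57 degrees, for 0.3 s (((world y of carrier_a below 0 m and (angle between carrier_a's own z axis and vertical above 1 rad and height (world z) of carrier_a_near below 0.015 m and height (world z) of carrier_a_far above 0.08 m) and (angle between carrier_b's own z axis and vertical below 0.06 rad and height (world z) of carrier_b below 0.006 m)) or (world y of carrier_b below 0 m and (angle between carrier_b's own z axis and vertical above 1 rad and height (world z) of carrier_b_near below 0.015 m and height (world z) of carrier_b_far above 0.08 m) and (angle between carrier_a's own z axis and vertical below 0.06 rad and height (world z) of carrier_a below 0.006 m)))), for 0.3 s.
3. both carriers stand flat and the stamped one has its far edge over the tape (angle between each of carrier_a, carrier_b's own z axis and vertical below 0.06 rad and height (world z) of each of carrier_a, carrier_b below 0.006 m and x of carrier_a_far in the frame of tape between -0.035 and 0.035 m and angle between the x axis of carrier_a and the x axis of tape, either way round below 0.2 rad), for 0.1 s.
At the end, for the whole second after the job is handed in: The stamped carrier stands flat with the middle of its far bottom edge within 35 mm of the tape's centre line and its x axis within 0.2 rad of the tape's; the plain carrier stands flat within 60 mm of its start; both at rest; each bystander upright within 30 mm of its start (all of step 3 and distance of carrier_b from where it was at the start of the episode below 0.06 m and linear speed of each of carrier_a, carrier_b below 0.01 m/s and distance of each of slide_box, oil, jar from where it was at the start of the episode below 0.03 m and angle between each of slide_box, oil, jar's own z axis and vertical below 0.15 rad); the robot touches nothing.
It fails at once if a carrier lifted: both its near and its far bottom edge more than 20 mm above where they stand ((height (world z) of carrier_a_near above 0.02 m and height (world z) of carrier_a_far above 0.043 m) or (height (world z) of carrier_b_near above 0.02 m and height (world z) of carrier_b_far above 0.043 m)).
It fails at once if a carrier toppled: tilted more than 85 degrees (angle between any of carrier_a, carrier_b's own z axis and vertical above 1.48 rad).
It fails at once if a carrier dropped or flung: turning faster than 5 rad/s (angular speed of any of carrier_a, carrier_b above 5 rad/s).
It fails at once if the plain carrier shoved: standing flat more than 60 mm from its start (distance of carrier_b from where it was at the start of the episode above 0.06 m and angle between carrier_b's own z axis and vertical below 0.06 rad).
It fails at once if a bystander moved more than 30 mm or knocked over (distance of any of slide_box, oil, jar from where it was at the start of the episode above 0.03 m or angle between any of slide_box, oil, jar's own z axis and vertical above 0.5 rad).
It also fails if it takes over 72 s, if anything falls off the work surface, if the arm or the gripper's body presses on something with over 40 N, if the wrist force passes 120 N, or if a joint passes its speed limit or range.

## Robot

A 6-joint arm with a two-finger parallel gripper is mounted at the origin on the work surface. World frame = base frame: x ahead of the robot, y to its left, z up, the work surface at z = 0. Lengths are in m, angles in rad, forces in N, time in s.
With the tool pointing down it reaches from about 0.35 to 0.775 m from the base axis. Payload 5.5 kg.
Tool frame: the origin (TCP) lies between the finger pads; the fingertips stand 22 mm ahead of it and the grasp point (between the pads) lies 3 mm ahead of it; z points along the fingers, y is the line along which they close (so a half turn about z gives the same grasp; the last joint's range is limited). The gripper opens to 85 mm and grips with 20 to 120 N. Pads are 22 mm wide; open, the fingers measure 114 mm over their backs; the gripper's body (76 mm by 85 mm) begins 54 mm behind the grasp point. The pads swing forward as they close: fully open they stand 13 mm farther back than shut.
Start: joints at [-1.385, 0.313, 0.046, 1.304, 0, 1.431], TCP at [0.184, -0.545, 0.253] pointing down, gripper open.
Joint ranges: [-2.76, 2.76], [-0.86, 1.69], [-1.03, 1.26], [-2.2, 2.34], [-1.47, 1.5], [-3.14, 3.14]. Speed limits (rad/s): [2.57, 2.57, 3.14, 3.14, 3.14, 3.14].

## Interface

Orientations are given as a unit quaternion [w, x, y, z].
In Python, from workcell import env gives the robot as it stands.
- The arm moves only by the tool hand_motion, called as name([rows], argument=value, ...), one row to a line, values as JSON. Schema: {"type":"object","properties":{"rows":{"type":"array","items":{"type":"object","properties":{"tx":{"type":"number"},"ty":{"type":"number"},"tz":{"type":"number"},"rx":{"type":"number"},"ry":{"type":"number"},"rz":{"type":"number"}},"additionalProperties":false},"minItems":1,"maxItems":8},"aperture":{"type":"number"},"squeeze":{"type":"number"},"only":{"type":"string"},"quiet":{"type":"boolean"},"lines":{"type":"string"}},"required":["rows"],"additionalProperties":false}. rows is a list of rows, 1 to 8 of them, each an object with the fields tx, ty, tz (the shift in normalised numbers (1 is 0.75 m)), rx, ry, rz (a rotation vector in a scale on which 1.0 is pi rad); a field left out counts as zero; each row is the pose to reach, as a shift and turn from the pose commanded when the call began, along the tool's axes at that moment; what a row does not reach only later rows make up. A row lasts 1/8 s, in which the tool goes at most 0.0625 m and 0.188 rad, less where a joint would pass 70% of its speed; a pose out of reach is approached as far as the arm can. aperture is the finger opening in m, set as the call begins (left out keeps the last). The fingers move at their own pace and stop on an object; squeeze is the grip in N (left out, the last holds). Time passes only in rows, so rows that do not move let the fingers close. The tool returns the time, the measured TCP pose, the force, the opening and the grip force at its end. only (a regular expression) keeps the lines of the reply that match it, lines (a string "A,B") keeps lines A to B, and quiet returns only ok. Input that does not fit is refused with a message, and nothing moves.
- env.get_state(): the state, without advancing time (a new reading comes with each control period).
- env.read_camera(name): name is "scene" or "side" or "wrist"; returns a dict with "image" (480x640x3 uint8, red, green, blue), "K" (3x3 intrinsics, pixels), "D" ([k1, k2, p1, p2, k3] as OpenCV has them; the pictures are not rectified), "R" (3x3) and "t" (3): a world point X has camera coordinates R X + t. Camera axes: x right, y down, z forward; pixel columns grow to the right and rows downward; lengths in m; the calibration is good to about 2 mm. A picture is of the moment at which its call begins. There is no depth.
- env.hand_in(): hands the job in; it is judged then, once.
The state is a dict: "clock": time; "joint_pos": joint angles; "qvel": joint speeds; "tau": joint torques, N m; "tcp_pos": TCP position; "orientation": TCP orientation; "wrist_force": force on the tool from outside, world axes, zero at the start; "ft_torque": the same for the moment, N m; "finger_gap": finger opening in m; "grip_force": force on a finger pad.
Only numpy, scipy, OpenCV 4.12 (cv2) and the standard library are available. Lean on these libraries where they do the work, as an engineer would, in place of code of your own. Each camera call takes 0.05 s, during which the arm holds its last target. There are 200 camera calls.

## Working session

There is one attempt and no reset: what is moved stays moved. The work goes in short steps, Python scripts to look and compute and a tool call to move; the robot and the scene stay as the last step left them, time stands still between calls to the robot, and variables do not carry over. Pictures are saved under pics/ and viewed, at most 12 in all, crops included, and the job is handed in when it is done.

```bash
ls; mkdir -p pics; python3 - <<'E'
from workcell import env
import cv2,numpy as np
s=env.get_state();print({k:np.round(v,3).tolist() for k,v in s.items()})
for n in("scene","side"):
    c=env.read_camera(n);cv2.imwrite(f"pics/{n}0.png",c["image"][...,::-1])
    print(n,c["K"].tolist(),c["D"],np.round(c["R"],4).tolist(),c["t"],"centre",-c["R"].T@c["t"])
E
```

```text
pics
workcell.py
{'clock': 0.0, 'joint_pos': [-1.385, 0.314, 0.045, 1.304, -0.0, 1.431], 'qvel': [-0.001, -0.001, 0.002, 0.0, 0.002, -0.002], 'tau': [-0.0, -48.062, 29.853, 0.019, -0.0, 0.0], 'tcp_pos': [0.184, -0.544, 0.252], 'orientation': [-0.001, 0.987, 0.162, -0.0], 'wrist_force': [-0.825, 1.139, -0.458], 'ft_torque': [-0.06, -0.03, 0.049], 'grip_force': 0.0, 'finger_gap': 0.085}
scene [[569.6478443630862, 0.0, 315.76040118637894], [0.0, 569.6478443630862, 244.98798993437737], [0.0, 0.0, 1.0]] [-0.02284914  0.          0.          0.          0.        ] [[0.3984, 0.9172, -0.0084], [0.7773, -0.3425, -0.5278], [-0.487, 0.2038, -0.8493]] [-0.2570405  -0.42801022  1.65730438] centre [ 1.24211866 -0.24851359  1.17953492]
side [[566.9537591178499, 0.0, 310.44017214747373], [0.0, 566.9537591178499, 228.68207802249177], [0.0, 0.0, 1.0]] [-0.15142746  0.          0.          0.          0.        ] [[-0.8199, -0.5722, 0.0183], [-0.3104, 0.4175, -0.854], [0.481, -0.7059, -0.5199]] [0.50381977 0.28546966 1.14196709] centre [-0.04762009  0.97519956  0.82833222]
```

View pics/scene0.png

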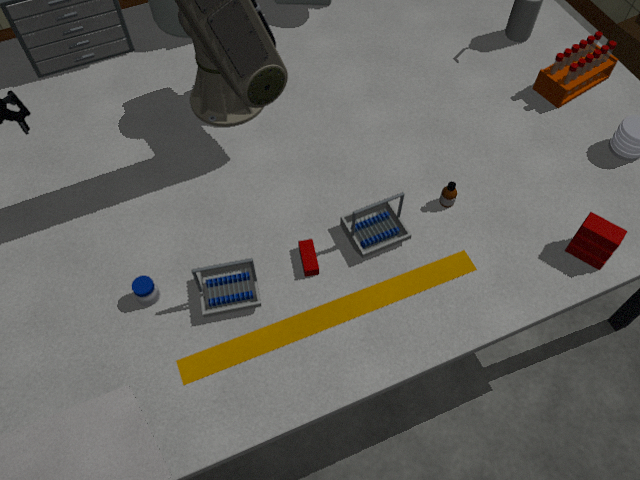

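View pics/side0.png

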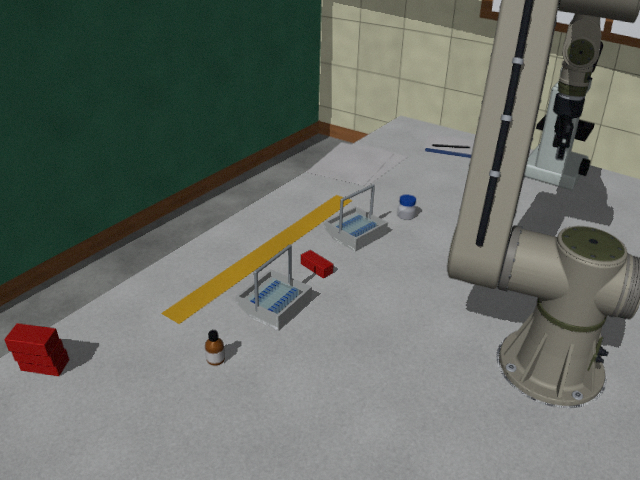

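The scene view shows the left carrier at about (375,228) with its bar from (345,217) to (403,196), and the right one at (228,287) with its bar from (195,268) to (254,262). The tape runs (180,372) to (473,262). In the side view the bars run (257,268)–(291,247) and (341,199)–(374,187). Next I'll magnify the carriers and measure the tape.

```bash
cat > h.py <<'E'
import cv2,numpy as np,json,os
from workcell import env
def cam(n):
    c=env.read_camera(n); return c
def ray(c,p):
    u=cv2.undistortPoints(np.array(p,float).reshape(-1,1,2),c["K"],c["D"]).reshape(-1,2)
    d=np.c_[u,np.ones(len(u))]@c["R"]; return -c["R"].T@c["t"],d
def plane(c,p,z):
    o,d=ray(c,p); return o+d*((z-o[2])/d[:,2])[:,None]
def tri(c1,p1,c2,p2):
    o1,d1=ray(c1,p1);o2,d2=ray(c2,p2);out=[]
    for a,b in zip(d1,d2):
        s=np.linalg.lstsq(np.c_[a,-b],o2-o1,rcond=None)[0]
        P,Q=o1+s[0]*a,o2+s[1]*b; out.append(np.r_[(P+Q)/2,np.linalg.norm(P-Q)])
    return np.array(out)
def big(mask):
    k=max(cv2.findContours(mask.astype(np.uint8),cv2.RETR_EXTERNAL,cv2.CHAIN_APPROX_NONE)[0],key=cv2.contourArea)
    return k.reshape(-1,2).astype(float)
E
python3 - <<'E'
from h import *
S=cam("scene");D=cam("side")
h=lambda c:cv2.cvtColor(c["image"],cv2.COLOR_RGB2HSV)
for c in(S,D):
    H=h(c);m=(H[...,0]>18)&(H[...,0]<32)&(H[...,1]>150)&(H[...,2]>80)
    w=plane(c,big(m),0)[:,:2].astype(np.float32);print("tape",cv2.minAreaRect(w))
W=[]
for c,x,y in((S,325,180),(S,180,245),(D,225,235),(D,315,175)):
    W.append(cv2.resize(c["image"][y:y+75,x:x+100],(400,300),interpolation=cv2.INTER_CUBIC))
cv2.imwrite("pics/crop1.png",np.vstack([np.hstack(W[:2]),np.hstack(W[2:])])[...,::-1])
E
```

```text
tape ((0.7479085922241211, -0.0025830864906311035), (0.7198290228843689, 0.05932534486055374), 89.29121398925781)
tape ((0.7475408315658569, -0.003788501024246216), (0.7178415060043335, 0.059013765305280685), 89.38310241699219)
```

View pics/crop1.png

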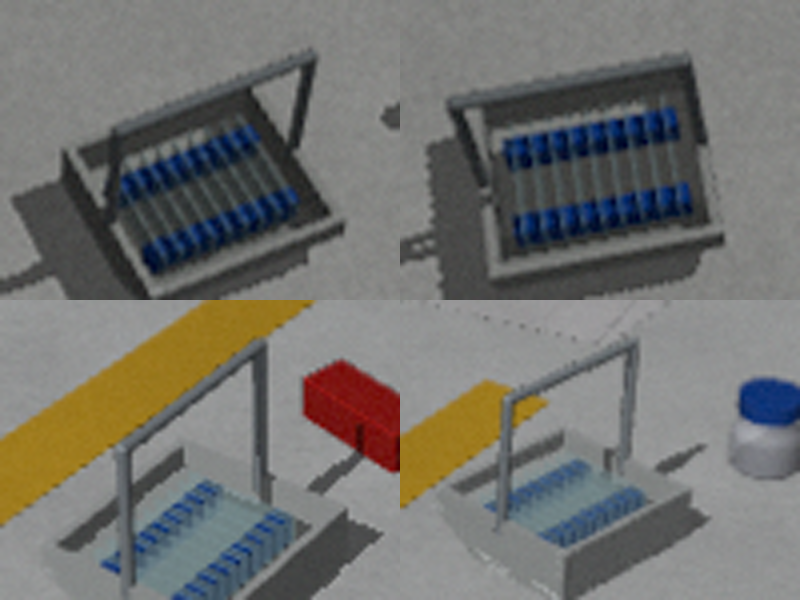

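The crops (4x) show both hoops clearly, with the bar ends readable to about half a pixel. I'll triangulate them.

```bash
python3 - <<'E'
from h import *
S=cam("scene");D=cam("side")
# order: +y end, -y end
for n,s,d in(("L",[(403,193.8),(354,212.5)],[(255.5,272.5),(290.5,246.2)]),("R",[(251.8,260),(193.8,270.8)],[(341.2,200),(373,185.8)])):
    P=tri(S,s,D,d);e=P[0]-P[1];print(n,P.round(4).tolist(),"mid",P[:,:3].mean(0).round(4),"len",np.linalg.norm(e[:3]).round(4),"yaw",np.degrees(np.arctan2(-e[0],e[1])).round(1))
f=lambda ox,oy,l:[(ox+x/4,oy+y/4) for x,y in l]
for n,q in(("L far rim +y,-y, near -y",f(325,180,[(343,228),(155,295),(65,150)])),("R far rim",f(180,245,[(322,238),(92,277)]))):
    P=plane(S,q,.04);e=P[0]-P[1];print(n,P.round(4).tolist(),np.linalg.norm(e).round(4),np.degrees(np.arctan2(-e[0],e[1])).round(1))
for c in(S,D):
    H=cv2.cvtColor(c["image"],cv2.COLOR_RGB2HSV)
    m=((H[...,0]<6)|(H[...,0]>174))&(H[...,1]>180)&(H[...,2]>60);yy,xx=np.nonzero(m)
    lab,L,st,ce=cv2.connectedComponentsWithStats(m.astype(np.uint8))
    for i in range(1,lab):
        if st[i,4]>60:print("red",ce[i],plane(c,[ce[i]],.015).round(3))
E
```

```text
L [[0.5921, 0.2412, 0.1287, 0.0035], [0.5936, 0.1157, 0.1283, 0.0036]] mid [0.5929 0.1784 0.1285] len 0.1255 yaw 0.7
R [[0.6179, -0.1377, 0.1289, 0.003], [0.5924, -0.2597, 0.1282, 0.0037]] mid [ 0.6051 -0.1987  0.1285] len 0.1247 yaw -11.8
L far rim +y,-y, near -y [[0.6592, 0.2401, 0.04], [0.6559, 0.1177, 0.04], [0.5417, 0.1128, 0.04]] 0.1225 -1.5
R far rim [[0.6818, -0.149, 0.04], [0.6532, -0.2731, 0.04]] 0.1274 -13.0
red [604.271261   228.37390029] [[0.816 0.698 0.015]]
red [308.13394919 255.2886836 ] [[0.594 0.003 0.015]]
red [587.33870968 252.85483871] [[0.856 0.616 0.015]]
red [316.48046875 263.71289062] [[0.596 0.    0.015]]
red [ 31.34994524 348.15553122] [[0.899 0.616 0.015]]
```

Both bars check out: length 125 mm (124 given), height 128.5 mm. The left carrier is at (0.593, 0.178) with yaw about 0°. The right one is at (0.605, -0.199) with yaw about -12°. The tape centre line is at x≈0.748. I'll swing over to behind the left bar with the fingers shut.

Careful with the scale: shifts go in shares of 0.75 m and turns go in shares of pi rad. That gives: 0.649 m / 0.75 = 0.8653, -0.545 m / 0.75 = -0.7267, -2.817 rad / 3.1416 = -0.8967.

```bash
cat >> h.py <<'E'
from scipy.spatial.transform import Rotation as Ro
def delta(x,y,z,yaw):
    s=env.get_state();q=s["orientation"];R=Ro.from_quat([q[1],q[2],q[3],q[0]])
    T=Ro.from_euler('z',yaw,degrees=True)*Ro.from_euler('x',180,degrees=True)
    print(np.round(s["clock"],2),"tcp",np.round(s["tcp_pos"],4),"F",np.round(s["wrist_force"],1),"j",np.round(s["joint_pos"],2))
    print("shift",R.inv().apply(np.array([x,y,z])-s["tcp_pos"]).round(4),"rot",(R.inv()*T).as_rotvec().round(3))
E
```

hand_motion([
  {"tx":0.8653,"ty":-0.7267,"rz":-0.8967},
  {"tx":0.8653,"ty":-0.7267,"rz":-0.8967},
  {"tx":0.8653,"ty":-0.7267,"rz":-0.8967},
  {"tx":0.8653,"ty":-0.7267,"rz":-0.8967},
  {"tx":0.8653,"ty":-0.7267,"rz":-0.8967},
  {"tx":0.8653,"ty":-0.7267,"rz":-0.8967},
  {"tx":0.8653,"ty":-0.7267,"rz":-0.8967},
  {"tx":0.8653,"ty":-0.7267,"rz":-0.8967},
], aperture=0)

```text
clock: 1.3
tcp_pos: [0.4447, -0.1158, 0.2536]
orientation: [0.001, 0.609, 0.793, 0.0]
wrist_force: [0.7, -0.7, -0.2]
finger_gap: 0.0003
grip_force: 0.0
```

```bash
python3 -c "
from h import *
delta(.625,.178,.25,180)"
```

```text
1.3 tcp [ 0.4447 -0.1158  0.2536] F [ 0.7 -0.7 -0.2] j [-0.43  0.09 -0.23  1.25 -0.    0.88]
shift [0.2373 0.25   0.0036] rot [ 0.00e+00  1.00e-03 -1.31e+00]
```

Converted, 0.25 m / 0.75 = 0.3333, 0.237 m / 0.75 = 0.316, -1.31 rad / 3.1416 = -0.417.

hand_motion([
  {"tx":0.316,"ty":0.3333,"rz":-0.417},
  {"tx":0.316,"ty":0.3333,"rz":-0.417},
  {"tx":0.316,"ty":0.3333,"rz":-0.417},
  {"tx":0.316,"ty":0.3333,"rz":-0.417},
  {"tx":0.316,"ty":0.3333,"rz":-0.417},
  {"tx":0.316,"ty":0.3333,"rz":-0.417},
  {"tx":0.316,"ty":0.3333,"rz":-0.417},
  {"tx":0.316,"ty":0.3333,"rz":-0.417},
], aperture=0)

```text
clock: 2.3
tcp_pos: [0.6259, 0.1754, 0.2527]
orientation: [-0.0, 0.003, 1.0, -0.0]
wrist_force: [1.4, 0.0, -0.2]
finger_gap: -0.0002
grip_force: 0.0
```

```bash
python3 - <<'E'
from h import *
delta(.625,.178,.122,180)
E
```

```text
2.3 tcp [0.6259 0.1754 0.2527] F [ 1.4  0.  -0.2] j [ 0.15  0.47  0.27  1.38 -0.    0.16]
shift [0.0009 0.0027 0.1307] rot [-0.    -0.001 -0.007]
```

Converted, 0.131 m / 0.75 = 0.1747, 0.12 m / 0.75 = 0.16, -0.007 rad / 3.1416 = -0.0022.

hand_motion([
  {"tx":0.0013,"ty":0.004,"tz":0.06,"rz":-0.0022},
  {"tx":0.0013,"ty":0.004,"tz":0.12,"rz":-0.0022},
  {"tx":0.0013,"ty":0.004,"tz":0.16,"rz":-0.0022},
  {"tx":0.0013,"ty":0.004,"tz":0.1747,"rz":-0.0022},
  {"tx":0.0013,"ty":0.004,"tz":0.1747,"rz":-0.0022},
], aperture=0)

```text
clock: 2.92
tcp_pos: [0.6249, 0.1774, 0.1223]
orientation: [-0.0, 0.0, 1.0, -0.0]
wrist_force: [-0.5, -0.5, 0.1]
finger_gap: 0.0
grip_force: 0.0
```

```bash
python3 - <<'E'
from h import *
delta(.608,.178,.122,180)
S=cam("scene");D=cam("side")
W=[cv2.resize(c["image"][y:y+150,x:x+200],(400,300),interpolation=cv2.INTER_CUBIC) for c,x,y in((S,290,120),(D,180,180))]
cv2.imwrite("pics/hook1.png",np.hstack(W)[...,::-1])
E
```

```text
2.92 tcp [0.6249 0.1774 0.1223] F [-0.5 -0.5  0.1] j [ 0.15  0.52  0.03  1.08 -0.    0.15]
shift [0.0169 0.0006 0.0003] rot [-0.    -0.001 -0.001]
```

View pics/hook1.png

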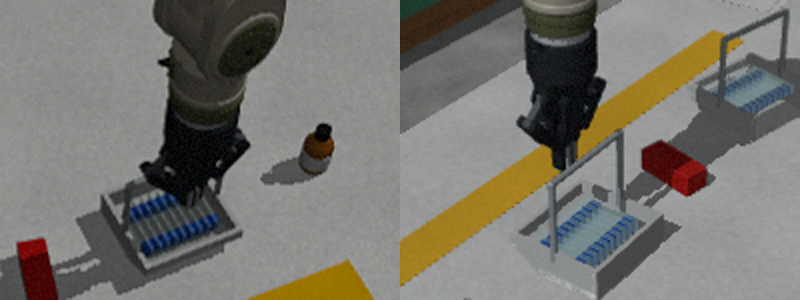

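The fingers hang beyond the left bar, with the tip at about (563,165) in the side crop. I'll pull along the arc.

Converted, 0.09 m / 0.75 = 0.12, 0.078 m / 0.75 = 0.104.

hand_motion([
  {"tx":0.0133},
  {"tx":0.0227},
  {"tx":0.036,"tz":-0.0053},
  {"tx":0.052,"tz":-0.0107},
  {"tx":0.0693,"tz":-0.0147},
  {"tx":0.0867,"tz":-0.0167},
  {"tx":0.104,"tz":-0.0173},
  {"tx":0.12,"tz":-0.0167},
])

```text
clock: 4.03
tcp_pos: [0.5337, 0.1777, 0.1345]
orientation: [-0.0, -0.001, 1.0, -0.0]
wrist_force: [2.3, -1.0, 1.1]
finger_gap: 0.0002
grip_force: 0.8
```

```bash
python3 - <<'E'
from h import *
delta(.608-.1525,.178,.122-.0207,180)
D=cam("side")
W=[cv2.resize(c["image"][y:y+150,x:x+200],(600,450),interpolation=cv2.INTER_CUBIC) for c,x,y in((D,200,180),)]
cv2.imwrite("pics/tip1.png",np.hstack(W)[...,::-1])
E
```

```text
4.03 tcp [0.5337 0.1777 0.1345] F [ 2.3 -1.   1.1] j [ 0.18  0.35 -0.2   1.02 -0.    0.18]
shift [0.0782 0.0004 0.0333] rot [-0.    -0.001  0.001]
```

View pics/tip1.png

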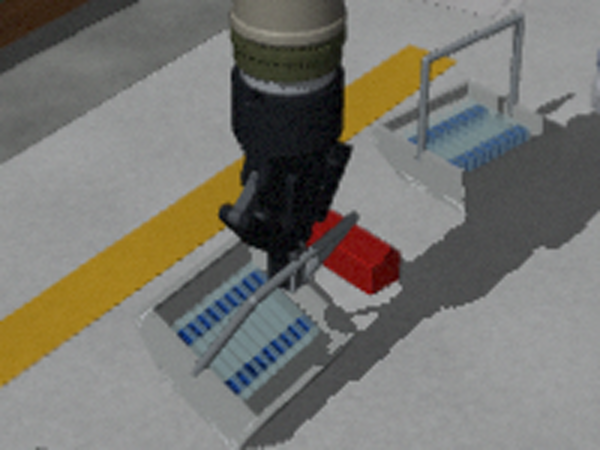

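```bash
python3 - <<'E'
from h import *
D=cam("side");P=plane(D,[(266,303.3),(318.3,252)],.1426);print(P.round(4),np.linalg.norm(P[0]-P[1]))
E
```

```text
[[0.4979 0.3202 0.1426]
 [0.5171 0.1142 0.1426]] 0.20693993429441757
```

The bar is at x≈0.517, so the tilt is about 31°, as expected at this point. Continuing to about 65°.

hand_motion([
  {"tx":0.016,"tz":0.0027},
  {"tx":0.0313,"tz":0.006},
  {"tx":0.0467,"tz":0.0107},
  {"tx":0.0627,"tz":0.0173},
  {"tx":0.0773,"tz":0.0253},
  {"tx":0.0907,"tz":0.034},
  {"tx":0.0987,"tz":0.04},
  {"tx":0.104,"tz":0.044},
])

```text
clock: 5.12
tcp_pos: [0.4565, 0.1776, 0.1014]
orientation: [-0.0, -0.001, 1.0, -0.0]
wrist_force: [0.9, -0.2, 0.8]
finger_gap: 0.0002
grip_force: 0.3
```

```bash
python3 - <<'E'
from h import *
delta(.608-.1525,.178,.122-.0207,180)
S=cam("scene");D=cam("side")
W=[cv2.resize(c["image"][y:y+150,x:x+200],(400,300),interpolation=cv2.INTER_CUBIC) for c,x,y in((D,200,180),(S,290,120))]
cv2.imwrite("pics/tip2.png",np.hstack(W)[...,::-1])
H=cv2.cvtColor(S["image"],cv2.COLOR_RGB2HSV)
m=((H[...,0]<8)|(H[...,0]>172))&(H[...,1]>120)&(H[...,2]>50);n,L,st,ce=cv2.connectedComponentsWithStats(m.astype(np.uint8))
print([(ce[i].round(),st[i,4]) for i in range(1,n) if st[i,4]>40])
E
```

```text
5.12 tcp [0.4565 0.1776 0.1014] F [ 0.9 -0.2  0.8] j [ 0.21  0.25 -0.43  0.89 -0.    0.21]
shift [0.001  0.0004 0.0001] rot [-0.    -0.     0.001]
[(array([568.,  52.]), np.int32(44)), (array([560.,  56.]), np.int32(43)), (array([582.,  61.]), np.int32(44)), (array([575.,  66.]), np.int32(46)), (array([604., 228.]), np.int32(718)), (array([594., 244.]), np.int32(172)), (array([308., 257.]), np.int32(503)), (array([587., 253.]), np.int32(178))]
```

View pics/tip2.png

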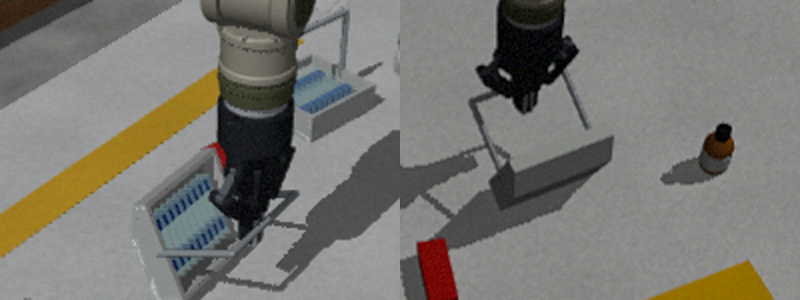

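At the tip the sloping underside of the left carrier (scene crop, about (560,160)) is plain grey-white, with no red. I'll check the tilt angle by projection.

hand_motion([
  {},
  {},
  {},
])

```text
clock: 5.6
tcp_pos: [0.4574, 0.1776, 0.1019]
orientation: [0.0, -0.001, 1.0, 0.0]
wrist_force: [0.3, 0.1, -0.4]
finger_gap: -0.0001
grip_force: 0.3
```

```bash
python3 - <<'E'
from h import *
S=cam("scene")
for th in(57,61,65,69,73):
    a=np.radians(th);c,s=np.cos(a),np.sin(a);pv=np.array([.533,0])
    q=[]
    for X,Z in((.12,.023),(.08,0),(.12,.04)):
        for y in(.243,.113): q.append([pv[0]+X*c-Z*s,y,X*s+Z*c])
    u=cv2.projectPoints(np.array(q),cv2.Rodrigues(S["R"])[0],S["t"],S["K"],S["D"])[0].reshape(-1,2)
    print(th,((u-[290,120])*2+[400,0]).round().tolist())
E
```

```text
57 [[619.0, 146.0], [518.0, 183.0], [614.0, 168.0], [516.0, 204.0], [614.0, 133.0], [513.0, 169.0]]
61 [[616.0, 140.0], [515.0, 176.0], [612.0, 164.0], [514.0, 200.0], [611.0, 126.0], [510.0, 163.0]]
65 [[613.0, 134.0], [512.0, 170.0], [610.0, 159.0], [512.0, 195.0], [608.0, 120.0], [507.0, 156.0]]
69 [[610.0, 127.0], [509.0, 164.0], [609.0, 155.0], [511.0, 191.0], [604.0, 114.0], [504.0, 150.0]]
73 [[607.0, 122.0], [506.0, 158.0], [607.0, 151.0], [509.0, 187.0], [601.0, 109.0], [501.0, 145.0]]
```

The observed edges at (612,137) and (512,195) give a tilt of about 64°, and it was held for more than 0.3 s. I'll let it down along the same arc.

Converted, -0.09 m / 0.75 = -0.12, -0.078 m / 0.75 = -0.104.

hand_motion([
  {"tx":-0.0113,"tz":-0.01},
  {"tx":-0.0253,"tz":-0.0187},
  {"tx":-0.04,"tz":-0.0267},
  {"tx":-0.0553,"tz":-0.0333},
  {"tx":-0.0713,"tz":-0.038},
  {"tx":-0.0873,"tz":-0.042},
  {"tx":-0.104,"tz":-0.044},
  {"tx":-0.12,"tz":-0.0447},
])

```text
clock: 6.65
tcp_pos: [0.5479, 0.1777, 0.1352]
orientation: [-0.0, -0.001, 1.0, 0.0]
wrist_force: [2.3, 0.2, -1.0]
finger_gap: 0.0002
grip_force: 0.9
```

hand_motion([
  {"tx":-0.0167,"tz":0.0007},
  {"tx":-0.0333,"tz":0.0027},
  {"tx":-0.048,"tz":0.0067},
  {"tx":-0.0613,"tz":0.0113},
  {"tx":-0.0707,"tz":0.0147},
  {"tx":-0.0773,"tz":0.016},
  {"tx":-0.084,"tz":0.0173},
  {"tx":-0.0987,"tz":0.0173},
])

```text
clock: 7.65
tcp_pos: [0.6204, 0.1775, 0.122]
orientation: [-0.001, -0.001, 1.0, -0.0]
wrist_force: [-0.1, 0.8, 0.0]
finger_gap: 0.0001
grip_force: 0.0
```

```bash
python3 - <<'E'
from h import *
delta(.621,.178,.253,180)
E
```

```text
7.65 tcp [0.6204 0.1775 0.122 ] F [-0.1  0.8  0. ] j [ 0.15  0.51  0.02  1.08 -0.    0.15]
shift [-0.0004  0.0004 -0.131 ] rot [-0.001 -0.002  0.001]
```

Converted, -0.31 m / 0.75 = -0.4133, -0.131 m / 0.75 = -0.1747, 0.209 rad / 3.1416 = 0.0665.

hand_motion([
  {"tz":-0.08},
  {"tz":-0.16},
  {"ty":-0.0133,"tz":-0.1747},
  {"tx":-0.02,"ty":-0.0933,"tz":-0.1747,"rz":0.0665},
  {"tx":-0.02,"ty":-0.1733,"tz":-0.1747,"rz":0.0665},
  {"tx":-0.02,"ty":-0.2533,"tz":-0.1747,"rz":0.0665},
  {"tx":-0.02,"ty":-0.3333,"tz":-0.1747,"rz":0.0665},
  {"tx":-0.02,"ty":-0.4133,"tz":-0.1747,"rz":0.0665},
])

```text
clock: 8.65
tcp_pos: [0.6357, -0.1344, 0.2524]
orientation: [-0.001, 0.104, 0.995, 0.0]
wrist_force: [0.0, 0.6, -0.6]
finger_gap: 0.0002
grip_force: 0.0
```

```bash
python3 - <<'E'
from h import *
S=cam("scene");D=cam("side")
W=[cv2.resize(c["image"][y:y+75,x:x+100],(400,300),interpolation=cv2.INTER_CUBIC) for c,x,y in((S,325,180),(D,225,235))]
cv2.imwrite("pics/left_after.png",np.hstack(W)[...,::-1])
delta(.635,-.2055,.253,168)
E
```

```text
8.75 tcp [ 0.6356 -0.1389  0.2517] F [ 0.3 -0.3  0.2] j [-0.34  0.47  0.27  1.38 -0.   -0.12]
shift [-0.0137 -0.0652 -0.0012] rot [-0.002 -0.002 -0.006]
```

View pics/left_after.png

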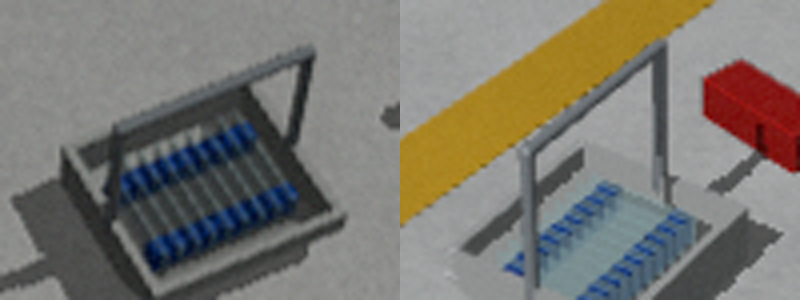

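The left carrier stands flat, in the same pixels as before to within a pixel or two. Now to behind the right bar.

Converted, -0.068 m / 0.75 = -0.0907, -0.05 m / 0.75 = -0.0667.

hand_motion([
  {"tx":-0.0187,"ty":-0.0667},
  {"tx":-0.0187,"ty":-0.0907},
  {"tx":-0.0187,"ty":-0.0907},
])

```text
clock: 9.12
tcp_pos: [0.6354, -0.2024, 0.2524]
orientation: [-0.001, 0.105, 0.994, 0.0]
wrist_force: [-0.0, 0.7, 0.1]
finger_gap: 0.0001
grip_force: 0.0
```

```bash
python3 - <<'E'
from h import *
delta(.635,-.2055,.122,168)
E
```

```text
9.12 tcp [ 0.6354 -0.2024  0.2524] F [-0.   0.7  0.1] j [-0.43  0.5   0.33  1.4   0.   -0.22]
shift [-0.0005 -0.0032  0.1304] rot [ 0.001 -0.002 -0.   ]
```

Converted, 0.13 m / 0.75 = 0.1733, 0.12 m / 0.75 = 0.16.

hand_motion([
  {"ty":-0.004,"tz":0.06},
  {"ty":-0.004,"tz":0.12},
  {"ty":-0.004,"tz":0.16},
  {"ty":-0.004,"tz":0.1733},
  {"ty":-0.004,"tz":0.1733},
])

```text
clock: 9.75
tcp_pos: [0.6355, -0.2033, 0.1233]
orientation: [-0.0, 0.103, 0.995, 0.0]
wrist_force: [0.6, -0.3, 0.1]
finger_gap: -0.0001
grip_force: 0.0
```

hand_motion([
  {"tx":0.0133},
  {"tx":0.0213},
  {"tx":0.0347,"tz":-0.0053},
  {"tx":0.0507,"tz":-0.0107},
  {"tx":0.068,"tz":-0.0147},
  {"tx":0.0853,"tz":-0.0167},
  {"tx":0.1027,"tz":-0.0173},
  {"tx":0.1187,"tz":-0.0167},
])

```text
clock: 10.75
tcp_pos: [0.5471, -0.1859, 0.1356]
orientation: [-0.0, 0.104, 0.995, 0.0]
wrist_force: [0.3, -0.9, 1.6]
finger_gap: -0.0
grip_force: 0.7
```

```bash
python3 - <<'E'
from h import *
delta(.635,-.2055,.122,168)
D=cam("side")
cv2.imwrite("pics/tipR1.png",cv2.resize(D["image"][140:290,260:460],(600,450),interpolation=cv2.INTER_CUBIC)[...,::-1])
E
```

```text
10.75 tcp [ 0.5471 -0.1859  0.1356] F [ 0.3 -0.9  1.6] j [-0.47  0.38 -0.16  1.04 -0.   -0.26]
shift [-0.09   -0.001   0.0135] rot [-0.    -0.001  0.001]
```

View pics/tipR1.png

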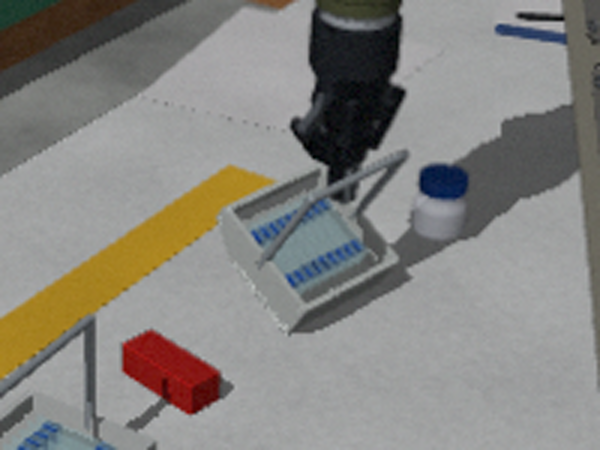

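The right carrier is tipped about 30° with its bar on the fingers (side crop about (345,190)), and it is clear of the jar. Continuing.

Converted, 0.079 m / 0.75 = 0.1053, 0.075 m / 0.75 = 0.1.

hand_motion([
  {"tx":0.016,"tz":0.0027},
  {"tx":0.0313,"tz":0.006},
  {"tx":0.0467,"tz":0.0107},
  {"tx":0.0627,"tz":0.0173},
  {"tx":0.0773,"tz":0.0253},
  {"tx":0.0907,"tz":0.034},
  {"tx":0.1,"tz":0.04},
  {"tx":0.1053,"tz":0.044},
])

```text
clock: 11.8
tcp_pos: [0.4706, -0.1698, 0.1024]
orientation: [-0.0, 0.104, 0.995, 0.0]
wrist_force: [2.2, 0.4, -1.1]
finger_gap: 0.0001
grip_force: 0.6
```

hand_motion([
  {},
  {},
  {},
])

```text
clock: 12.18
tcp_pos: [0.4714, -0.17, 0.103]
orientation: [0.0, 0.104, 0.995, -0.0]
wrist_force: [-0.6, -0.6, -0.4]
finger_gap: -0.0001
grip_force: 0.2
```

```bash
python3 - <<'E'
from h import *
S=cam("scene")
cv2.imwrite("pics/tipR2.png",cv2.resize(S["image"][190:340,130:330],(600,450),interpolation=cv2.INTER_CUBIC)[...,::-1])
ax=np.array([.979,-.204]);ay=np.array([.204,.979]);o=np.array([.605,-.199])
for th in(57,61,65,69,73):
    a=np.radians(th);c,s=np.cos(a),np.sin(a);q=[]
    for X,Z in((.12,.023),(.08,0)):
        for y in(.065,-.065): q.append([*(o+ax*(-.06+X*c-Z*s)+ay*y),X*s+Z*c])
    u=cv2.projectPoints(np.array(q),cv2.Rodrigues(S["R"])[0],S["t"],S["K"],S["D"])[0].reshape(-1,2)
    print(th,((u-[130,190])*3).round().tolist())
E
```

```text
57 [[366.0, 203.0], [187.0, 235.0], [372.0, 231.0], [199.0, 263.0]]
61 [[364.0, 192.0], [185.0, 224.0], [371.0, 224.0], [198.0, 256.0]]
65 [[362.0, 181.0], [184.0, 213.0], [369.0, 217.0], [196.0, 248.0]]
69 [[360.0, 170.0], [182.0, 202.0], [368.0, 210.0], [195.0, 241.0]]
73 [[359.0, 159.0], [181.0, 191.0], [367.0, 202.0], [194.0, 234.0]]
```

View pics/tipR2.png

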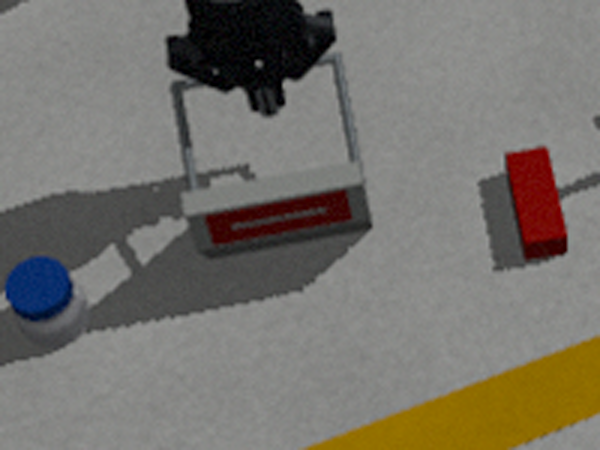

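The stamp is on the right carrier: a red patch with a white stripe at crop (280,218). The edges at (363,183) and (186,213) give about 65°. Lowering it.

Converted, -0.09 m / 0.75 = -0.12, -0.078 m / 0.75 = -0.104.

hand_motion([
  {"tx":-0.0113,"tz":-0.01},
  {"tx":-0.0253,"tz":-0.0187},
  {"tx":-0.04,"tz":-0.0267},
  {"tx":-0.0553,"tz":-0.0333},
  {"tx":-0.0713,"tz":-0.038},
  {"tx":-0.0873,"tz":-0.042},
  {"tx":-0.104,"tz":-0.044},
  {"tx":-0.12,"tz":-0.0447},
])

```text
clock: 13.22
tcp_pos: [0.5599, -0.1886, 0.1362]
orientation: [-0.0, 0.104, 0.995, 0.0]
wrist_force: [1.6, 0.0, -0.2]
finger_gap: -0.0005
grip_force: 0.7
```

hand_motion([
  {"tx":-0.0167,"tz":0.0007},
  {"tx":-0.0333,"tz":0.0027},
  {"tx":-0.048,"tz":0.0067},
  {"tx":-0.0613,"tz":0.0113},
  {"tx":-0.0707,"tz":0.0147},
  {"tx":-0.0773,"tz":0.016},
  {"tx":-0.084,"tz":0.0173},
  {"tx":-0.0987,"tz":0.0173},
])

```text
clock: 14.22
tcp_pos: [0.631, -0.2039, 0.1231]
orientation: [-0.001, 0.104, 0.995, -0.0]
wrist_force: [0.3, 0.6, 0.1]
finger_gap: -0.0001
grip_force: 0.0
```

```bash
python3 - <<'E'
from h import *
delta(.621,-.2,.253,168)
E
```

```text
14.22 tcp [ 0.631  -0.2039  0.1231] F [0.3 0.6 0.1] j [-0.43  0.54  0.08  1.1  -0.   -0.22]
shift [ 0.0108  0.0017 -0.1299] rot [-0.    -0.002  0.001]
```

Converted, 0.151 m / 0.75 = 0.2013, -0.13 m / 0.75 = -0.1733, -0.197 rad / 3.1416 = -0.0627.

hand_motion([
  {"tz":-0.08},
  {"tz":-0.16},
  {"tx":0.0267,"tz":-0.1733},
  {"tx":0.1067,"ty":-0.0133,"tz":-0.1733,"rz":-0.0627},
  {"tx":0.1867,"ty":-0.024,"tz":-0.1733,"rz":-0.0627},
  {"tx":0.2013,"ty":-0.024,"tz":-0.1733,"rz":-0.0627},
  {"tx":0.2013,"ty":-0.024,"tz":-0.1733,"rz":-0.0627},
])

```text
clock: 15.1
tcp_pos: [0.4803, -0.1906, 0.2542]
orientation: [0.001, 0.006, 1.0, -0.001]
wrist_force: [-0.0, 0.3, 0.8]
finger_gap: 0.0003
grip_force: 0.0
```

hand_motion([
  {"tz":0.04},
  {"tz":0.08},
], aperture=0.085)

```text
clock: 15.35
tcp_pos: [0.4827, -0.1913, 0.1933]
orientation: [0.001, 0.005, 1.0, -0.001]
wrist_force: [-0.2, 0.5, -0.3]
finger_gap: 0.0356
grip_force: 0.0
```

```bash
python3 - <<'E'
from h import *
S=cam("scene");D=cam("side")
delta(.485,-.19,.030,179.3)
H=cv2.cvtColor(S["image"],cv2.COLOR_RGB2HSV)
m=(H[...,0]>100)&(H[...,0]<130)&(H[...,1]>150)&(H[...,2]>60);m[:,:100]=0;m[:,185:]=0;b=big(m);print("jar cap",b.mean(0),plane(S,[b.mean(0)],.055).round(3))
W=[cv2.resize(c["image"][y:y+112,x:x+150],(400,300),interpolation=cv2.INTER_CUBIC) for c,x,y in((S,130,210),(D,285,165))]
cv2.imwrite("pics/prepush.png",np.hstack(W)[...,::-1])
E
```

```text
15.45 tcp [ 0.4802 -0.1898  0.1904] F [-0.5 -0.1  0.3] j [-0.53  0.23 -0.22  1.12 -0.   -0.52]
shift [-0.0054 -0.0005  0.1604] rot [ 0.002 -0.004  0.002]
jar cap [142.48275862 285.43103448] [[ 0.539 -0.376  0.055]]
```

View pics/prepush.png

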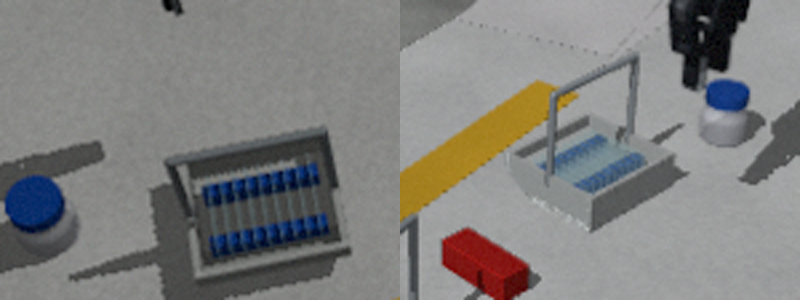

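The right carrier is flat and unmoved, and the jar at (0.54, -0.376) is clear of the fingers. I'll descend in front of the near wall and make a first push.

Careful with the scale: shifts go in shares of 0.75 m and turns go in shares of pi rad. That gives: 0.16 m / 0.75 = 0.2133, 0.05 m / 0.75 = 0.0667.

hand_motion([
  {"tz":0.0667},
  {"tz":0.1333},
  {"tz":0.1933},
  {"tz":0.2133},
  {"tz":0.2133},
], aperture=0.085)

```text
clock: 16.08
tcp_pos: [0.4809, -0.1905, 0.0334]
orientation: [-0.0, 0.005, 1.0, 0.0]
wrist_force: [0.1, 0.1, -0.8]
finger_gap: 0.085
grip_force: 0.0
```

hand_motion([
  {"tx":-0.016},
  {"tx":-0.032},
  {"tx":-0.0453},
  {"tx":-0.056},
  {"tx":-0.0667},
  {"tx":-0.0773},
  {"tx":-0.088},
  {"tx":-0.0987},
])

```text
clock: 17.08
tcp_pos: [0.5526, -0.1912, 0.0331]
orientation: [-0.002, 0.006, 1.0, -0.0]
wrist_force: [-7.5, -0.8, 7.2]
finger_gap: 0.0849
grip_force: 4.2
```

```bash
python3 - <<'E'
from h import *
delta(.6145,-.19,.03,179.3)
S=cam("scene");D=cam("side")
W=[cv2.resize(c["image"][y:y+112,x:x+150],(400,300),interpolation=cv2.INTER_CUBIC) for c,x,y in((S,130,210),(D,285,165))]
cv2.imwrite("pics/push1.png",np.hstack(W)[...,::-1])
E
```

```text
17.08 tcp [ 0.5526 -0.1912  0.0331] F [-7.5 -0.8  7.2] j [-0.47  0.49 -0.26  0.82 -0.   -0.46]
shift [-0.0619  0.002   0.0029] rot [-0.001 -0.004  0.   ]
```

View pics/push1.png

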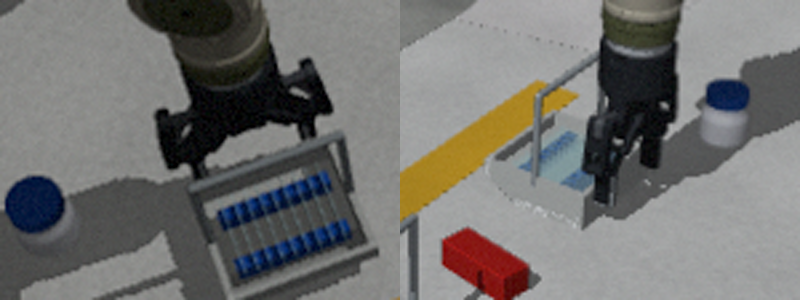

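hand_motion([
  {},
  {},
])

```text
clock: 17.42
tcp_pos: [0.5537, -0.1911, 0.0331]
orientation: [-0.0, 0.006, 1.0, -0.0]
wrist_force: [-2.8, -1.1, 0.6]
finger_gap: 0.0849
grip_force: 1.2
```

```bash
python3 - <<'E'
from h import *
S=cam("scene");D=cam("side")
print(tri(S,[(258.2,261.4)],D,[(336.4,201.4)]).round(4))
P=plane(S,[(258.2,261.4),(202,280.5)],.1285);print(P.round(4),np.linalg.norm(P[0]-P[1]))
f=lambda l:[(130+x*.375,210+y*.375) for x,y in l]
P=plane(S,f([(377,252),(222,300)]),.04);print(P.round(4),np.linalg.norm(P[0]-P[1]))
E
```

```text
[[ 0.6255 -0.1262  0.1272  0.0034]]
[[ 0.6278 -0.1254  0.1285]
 [ 0.6237 -0.2497  0.1285]] 0.12434826463278464
[[ 0.6914 -0.1269  0.04  ]
 [ 0.681  -0.2586  0.04  ]] 0.13212507768884144
```

It is flat and already square: yaw about -2°, bar at x≈0.626, so the far edge is at about 0.686. About 60 mm is left to push.

Converted, -0.052 m / 0.75 = -0.0693, -0.048 m / 0.75 = -0.064.

hand_motion([
  {"tx":-0.008},
  {"tx":-0.0173},
  {"tx":-0.0267},
  {"tx":-0.036},
  {"tx":-0.0453},
  {"tx":-0.0547},
  {"tx":-0.064},
  {"tx":-0.0693},
])

```text
clock: 18.52
tcp_pos: [0.6067, -0.1916, 0.0333]
orientation: [0.0, 0.005, 1.0, -0.0]
wrist_force: [-4.2, 0.9, 0.8]
finger_gap: 0.0853
grip_force: 1.7
```

hand_motion([
  {"tx":-0.004},
  {"tx":-0.008},
  {"tx":-0.0107},
  {"tx":-0.0107},
  {"tx":-0.0107},
])

```text
clock: 19.15
tcp_pos: [0.6144, -0.1917, 0.0334]
orientation: [0.0, 0.005, 1.0, -0.0]
wrist_force: [-2.0, 0.6, -1.0]
finger_gap: 0.0849
grip_force: 0.7
```

```bash
python3 - <<'E'
from h import *
delta(.6145,-.19,.03,179.3)
E
```

```text
19.15 tcp [ 0.6144 -0.1917  0.0334] F [-2.   0.6 -1. ] j [-0.43  0.58 -0.1   0.89  0.   -0.42]
shift [-0.      0.0017  0.0034] rot [-0.     0.001  0.002]
```

Now I'll back off, rise clear and check the placing.

Converted, -0.18 m / 0.75 = -0.24, -0.15 m / 0.75 = -0.2.

hand_motion([
  {"tx":0.0107},
  {"tx":0.0533},
  {"tx":0.12},
  {"tx":0.16,"tz":-0.04},
  {"tx":0.1733,"tz":-0.12},
  {"tx":0.1733,"tz":-0.2},
  {"tx":0.1733,"tz":-0.24},
  {"tx":0.1733,"tz":-0.24},
])

```text
clock: 20.15
tcp_pos: [0.4858, -0.1913, 0.2168]
orientation: [0.004, 0.005, 1.0, -0.002]
wrist_force: [-0.4, 0.6, -0.2]
finger_gap: 0.0852
grip_force: 0.0
```

```bash
python3 - <<'E'
from h import *
delta(.5,-.19,.2,179.3)
S=cam("scene");D=cam("side")
W=[cv2.resize(c["image"][y:y+112,x:x+150],(400,300),interpolation=cv2.INTER_CUBIC) for c,x,y in((S,150,220),(D,285,165))]
cv2.imwrite("pics/placed.png",np.vstack([np.hstack(W),np.hstack([cv2.resize(c["image"][100:400,100:500],(400,300)) for c in(S,D)])])[...,::-1])
E
```

```text
20.15 tcp [ 0.4858 -0.1913  0.2168] F [-0.4  0.6 -0.2] j [-0.53  0.22 -0.17  1.17  0.   -0.52]
shift [-0.014   0.0016  0.0169] rot [-0.004  0.007  0.001]
```

View pics/placed.png

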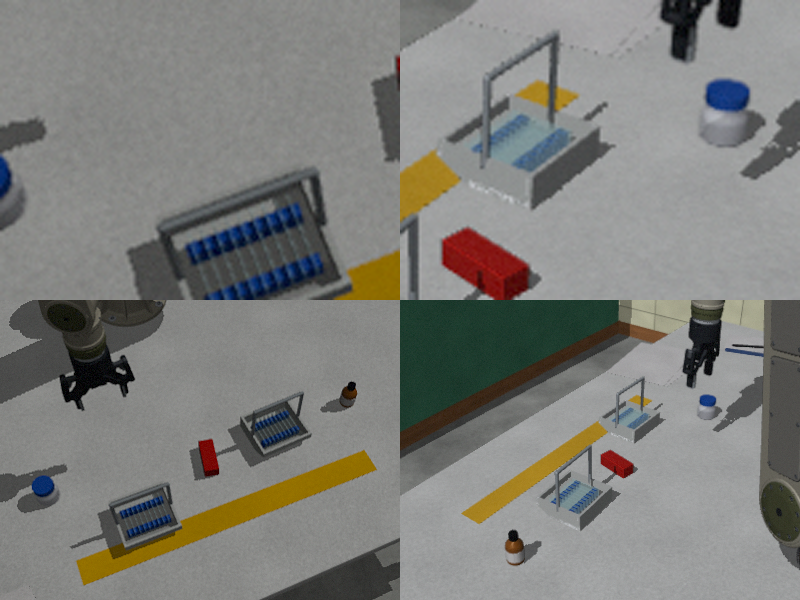

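The stamped carrier is flat with its far edge over the tape, and the left carrier, box, bottle and jar are in place. I'll measure the bar ends, scene (268,285) and (211,305.5), side (317.6,193.9) and (343.1,179.3), then hand in if they are good.

```bash
python3 - <<'E'
from h import *
S=cam("scene");D=cam("side")
P=tri(S,[(268.1,284.9),(210.8,305.5)],D,[(317.6,193.9),(343.1,179.3)])[:,:3];e=P[0]-P[1];m=P.mean(0)
yaw=np.arctan2(-e[0],e[1]);far=m[:2]+.06*np.array([np.cos(yaw),np.sin(yaw)])
err=far[0]-(.748+.012*far[1]);print(P.round(4),np.degrees(yaw),far,"off tape centre",err)
s=env.get_state();print(s["clock"],np.abs(s["qvel"]).max())
if abs(err)<.02 and abs(yaw+.012)<.1: print(env.hand_in())
E
```

```text
[[ 0.6869 -0.128   0.1285]
 [ 0.683  -0.2515  0.1242]] -1.804111288408101 [ 0.7449231  -0.19166144] off tape centre -0.0007769608354536439
20.35 0.009200995297722744
the job is handed in; nothing more can be done
None
```

Job handed in at 20.35 s: both carriers were tipped to about 65° and let down, and the stamped one (right) was pushed flat until its far edge measured about 1 mm from the tape's centre line and about 1° off square; the plain carrier looked unmoved, and the box, bottle and jar undisturbed.

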